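# Key the part holder into the painting turntable and face it to the pointer

### The arm

A 7-joint arm with a two-finger parallel gripper is mounted at the origin on the work surface. World frame = base frame: x ahead of the robot, y to its left, z up, the work surface at z = 0. Lengths are in mm, angles in rad, forces in N, time in s.
With the tool pointing down it reaches from about 425 to 1025 mm from the base axis. Payload 9.4 kg.
Tool frame: the origin (TCP) lies at the very end of the fingers, on their centre line; the grasp point (between the pads) lies arm.tcp_to_grasp behind it (arm.tcp_to_grasp is the distance from the TCP to the grasp point, in mm); z points along the fingers, y is the direction in which the jaws open and shut (so a half turn about z gives the same grasp; the last joint's range is limited). The gripper opens to 85 mm and grips with 20 to 120 N. Pads are 22 mm wide; open, the fingers measure 114 mm over their backs; the gripper's body (76 mm by 85 mm) begins 54 mm behind the grasp point. The pads swing forward as they close: fully open they stand 13 mm farther back than shut.
Start: joints at [1.245, 0.599, -0.003, 1.599, 0.002, 0.943, -0.08], TCP at [178.515, -702.678, 231.275] pointing down, gripper open.
Joint ranges: [-2.57, 2.57], [-0.35, 1.97], [-1.29, 1.29], [0.11, 2.56], [-1.05, 4.19], [0.11, 1.86], [-2.63, 2.63]. Speed limits (rad/s): [2.22, 2.22, 3.01, 3.01, 3.14, 3.14, 3.14].

### API

Orientations are given as a unit quaternion [x, y, z, w].
In Python, from cell import readout, cams, job, search_frame, pinpoint, arm gives the robot as it stands. The module is installed in compiled form; this text tells all that it offers.
- The arm moves only by the shell command python3 -m pendant 'ROWS' [FORCE]. ROWS is JSON, a list that holds one entry, the list of rows, each a list of 7 numbers: the turn, a rotation vector about the tool's x, y, z in degrees, then the shift along the tool's x, y, z in mm, then the gripper command: -1 is shut, 1 is fully open, values between are in proportion. In form: [[[rx, ry, rz, tx, ty, tz, grip], ...]]. A call has 1 to 10 rows; each row is the pose to reach, as a shift and turn from the pose measured when the call began, along the tool's axes at that moment; what a row does not reach only later rows make up. A row lasts 1/10 s, in which the tool goes at most 50 mm and 8.59 degrees, less where a joint would pass 70% of its speed; a pose out of reach is approached as far as the arm can. A call with a gripper value outside its range is refused whole. The fingers move at their own pace and stop on an object; FORCE is the grip in N (left out, the last holds). Time passes only in rows, so rows that repeat a pose let the fingers close. It gives the time, the measured TCP pose, the force and the opening at its end, in the units of the state.
- readout.state(): the state, without advancing time (a new reading comes with each control period).
- cams.snapshot(name): name is "scene" or "top"; returns a dict with "color" (400x640x3 uint8, red, green, blue), "vertical_fov" (degrees; the focal length in pixels is half the picture's height over the tangent of half this angle, whatever the lens; pixels are square), "cx", "cy" (the principal point, pixels), "xyz" and "orientation" of the camera in the world. Camera axes: x right, y up, looking along -z (the intrinsics and any distortion apply to the point x, -y, -z); pixel columns grow to the right and rows downward; lengths in mm; the calibration is good to about 2 mm. A picture is of the moment at which its call begins. There is no depth.
- job.hand_in(): hands the job in, once; it reports no verdict.
Trained networks look in a picture, given as the dict that the camera call returned (one of the last four; its "shot" number tells which), for a name from the list of things; names that differ only in an ending like _2 or _b are one class to them, and where a whole thing is asked for, a point or a joint stands for the part that bears it (a point fixed in the world has none). Each returns a list of dicts, best first, with "confidence" (0 to 1); they miss things now and then, are a little off and sometimes report something else, mostly with a low value. They report only what shows in the picture. A call takes as long as a camera call.
- search_frame(label, picture): "at" ([x, y, z] in mm, in world coordinates, good to about 4 mm: the middle of the surface that is visible of it).
- pinpoint(label, picture): "at" ([x, y, z] in mm, in world coordinates, good to about 4 mm: a listed point, or the origin of a listed thing).
The state is a dict: "time_s": time; "qpos": joint angles; "dq": joint speeds; "joint_torque": joint torques, N m; "ee_pos": TCP position; "tool_rot": TCP orientation; "force": force on the tool from outside, world axes, zero at the start; "ft_torque": the same for the moment, N m; "width": opening from 0.0 (shut) to 1.0 (fully open).
Only numpy, scipy, OpenCV 4.12 (cv2) and the standard library are available. Lean on these libraries where they do the work, as an engineer would, in place of code of your own. Each camera call takes 0.05 s, during which the arm holds its last target. There are 200 camera calls.

### The job

Mount the drop-tank holder on the painting turntable: lower its notched round foot into the hub's well, feel gently for the turn at which the notch finds the hidden key, and let it go fully home, without forcing it down. Then, keeping it fully home, turn it (the stiff disc comes round with it) until its side arm points over the pointer fin on the base, and let go. Leave everything else on the bench where it is.

Things in the scene. Friction and masses are not known exactly. Their poses are not given: they have to be found in the camera images.
- holder: Black loose part holder, about 130 g (+-30 %), upright on the bench. Origin: centre of its foot's underside. Foot round, 40 mm wide, 26 mm tall, with one straight-sided notch 10 mm wide and 8 mm deep in the rim, over the full height, on its +x side. Above it a square grip 22 x 22 mm, faces square to x and y, z = 26 to 95 mm.
- grip (a point): Where to take the holder: middle of its square grip, 78 mm above the foot's underside. Axes as the holder's.
- side_arm (a point): End of the holder's thin steel side arm (6 mm thick, level, 44 mm above the underside), which points along the holder's +x, straight over the notch. This point lies 57 mm out, inside the grey model drop tank it carries (18 mm thick, 56 mm long across the arm, top 53 mm above the underside).
- stand: Grey painting turntable fixed to the bench, base 130 x 130 x 12 mm. Origin: centre of the underside, on the disc's axis. On it turns a 100 mm disc with a round hub (61 mm wide). The disc is stiff (about 0.15 N m) and stays where left; it has stops 17 deg clockwise and 92 deg counter-clockwise (from above) of where the key is at the pointer fin.
- well (a point): Centre of the flat floor of the hub's round well, 20 mm above the bench, axes as the stand's. The well is 42.4 mm wide, its mouth flared: rim 23 mm above the floor, straight wall below 18 mm. A key on one side of its wall, 7.5 mm wide, 8 mm inward, rises 9 mm from the floor; a foot turned wrong rests on it, 9 mm short of home.
- key_zone (a point): Point on the well's wall, at key height, in the middle (47 deg counter-clockwise of the pointer fin, from above) of where the key may start: it stands unmeasured 17 to 77 deg counter-clockwise of the fin. Pressed down lightly (3 to 8 N) the foot slides round over the key; a hard press drags the disc along; over 40 N between holder and turntable is forcing it.
- pointer (a point): Top of the small pointer fin (12 x 5 mm, top 32 mm above the bench) fixed on the base, 58 mm from the disc's axis along the stand's +x.
- plain_holder: Bystander: another black holder with a 48 mm square foot, 16 mm square post and a flat 30 x 70 mm grey plate on top, 77 mm tall; loose. Origin at the centre of its underside.
- jar: Bystander: small glass paint jar, 34 mm diameter, 45 mm tall; loose. Origin at the centre of its underside.
- tub: Bystander: clear plastic tub, 72 mm diameter, 50 mm tall; loose. Origin at the centre of its underside.
- plane: Bystander: grey unpainted model aeroplane, 200 mm long, 160 mm span; loose. Origin under the middle of its fuselage.
- thinner: Bystander: white plastic bottle, 44 mm diameter, 100 mm tall; loose. Origin at the centre of its underside.

How it is judged (in metres and radians):
On the way, in this order (a step that is already met when the one before it is completed fails the run):
1. the holder's foot is home on the floor of the well (key in the notch) (z of holder in the frame of stand below 0.0225 m and horizontal distance between holder and stand below 0.004 m), for 0.2 s.
2. still home, it has been turned until its arm points over the pointer fin (z of holder in the frame of stand below 0.0235 m and horizontal distance between holder and stand below 0.004 m and angle between the x axis of holder and the x axis of stand, either way round below 0.12 rad), for 0.2 s.
At the end, for the whole second after the job is handed in: The holder stands at rest, released and upright (within 3.5 degrees) in the turntable's well, its foot on the well's floor (underside within 2.5 mm of it, centred within 4 mm), its side arm pointing over the pointer fin (holder's x along the base's x within 0.12 rad, about 7 degrees) (all of step 1 and z of holder in the frame of stand above 0.015 m and angle between the x axis of holder and the x axis of stand, either way round below 0.12 rad and angle between holder's own z axis and vertical below 0.06 rad and linear speed of holder below 0.02 m/s and angular speed of holder below 0.1 rad/s); the robot touches nothing.
It fails at once if the holder is forced into the turntable (over 40 N between them) (contact force between holder and stand above 40 N).
It fails at once if a bystander (other holder, jar, tub, model aeroplane, bottle) is moved by more than 20 mm (distance of any of plain_holder, jar, tub, plane, thinner from where it was at the start of the episode above 0.02 m).
It also fails if it takes over 67 s, if anything falls off the work surface, if the arm or the gripper's body presses on something with over 40 N, if the wrist force passes 120 N, or if a joint passes its speed limit or range.

## Working session

There is one attempt and no reset: what is moved stays moved. The work goes in short steps, Python scripts to look and compute and a shell command to move; the robot and the scene stay as the last step left them, time stands still between calls to the robot, and variables do not carry over. Pictures are saved under pics/ and viewed, about 8 in all and at most 12, crops included, and the job is handed in when it is done.

```bash
mkdir -p pics; cat > h.py <<'E'
import numpy as np, cv2
from cell import readout, cams, job, search_frame, pinpoint, arm
from scipy.spatial.transform import Rotation as R
def proj(p,s):
    c=R.from_quat(s["orientation"]).inv().apply(np.array(p,float)-s["xyz"])
    f=200/np.tan(np.radians(s["vertical_fov"])/2)
    return s["cx"]+f*c[0]/-c[2], s["cy"]-f*c[1]/-c[2]
def unproj(u,v,z,s):
    f=200/np.tan(np.radians(s["vertical_fov"])/2)
    d=R.from_quat(s["orientation"]).apply([(u-s["cx"])/f,-(v-s["cy"])/f,-1]); o=np.array(s["xyz"])
    return o+d*(z-o[2])/d[2]
def save(s,n,crop=None,k=1):
    im=s["color"][:,:,::-1]
    if crop: a,b,c,d=crop; im=im[b:d,a:c]
    cv2.imwrite("pics/"+n,cv2.resize(im,None,fx=k,fy=k,interpolation=cv2.INTER_CUBIC))
E
python3 - <<'E'
from h import *
st=readout.state(); print(st, arm.tcp_to_grasp)
for n in("scene","top"):
    s=cams.snapshot(n); save(s,n+"0.png")
    print(n,{k:v for k,v in s.items() if k!="color"})
    for l in("holder","grip","side_arm","stand","well","key_zone","pointer","plain_holder","jar","tub","plane","thinner"):
        r=pinpoint(l,s)
        print(l,[(np.round(q["at"],1).tolist(),round(q["confidence"],2),np.round(proj(q["at"],s)).tolist()) for q in r[:2]])
E
```

```text
{'time_s': 0.0, 'qpos': array([ 1.24530342,  0.60013012, -0.00254226,  1.60016024,  0.0017997 ,
        0.94288536, -0.07979958]), 'dq': array([-0.00036724,  0.00028527,  0.00019996,  0.00031376, -0.00131882,
       -0.00099264,  0.00044294]), 'joint_torque': array([-6.09495669e-05, -7.76464677e+01,  1.56462573e+00, -2.58011341e+01,
        1.21294014e-02,  8.89155694e-03, -2.30850986e-05]), 'ee_pos': array([ 178.3825775 , -702.21158719,  230.40251719]), 'tool_rot': array([ 9.92268826e-01,  1.24104599e-01, -1.69606772e-04, -7.72050676e-04]), 'force': array([-0.11850109,  0.78388827, -0.02402237]), 'ft_torque': array([ 0.01648916, -0.00727033, -0.04434588]), 'width': 0.9976320232585745} 18.700000000000003
scene {'vertical_fov': 47.9138089066921, 'cx': 315.1868730136252, 'cy': 202.49455430622226, 'xyz': array([1133.36328735,  489.02862173,  943.05226999]), 'orientation': array([0.1494483 , 0.32485158, 0.84494289, 0.39775391]), 'shot': 1}
holder [([504.0, 177.3, 1.8], 0.66, [381.0, 249.0])]
grip [([505.0, 175.9, 79.5], 0.76, [383.0, 230.0])]
side_arm [([549.9, 136.0, 42.9], 0.96, [358.0
[... 779 characters left out ...]
hot': 2}
holder [([514.4, 179.8, 0.7], 0.59, [264.0, 221.0]), ([662.3, -10.1, -2.5], 0.58, [317.0, 180.0])]
grip [([508.5, 170.7, 76.3], 0.53, [264.0, 222.0])]
side_arm [([547.8, 130.8, 41.4], 0.47, [277.0, 211.0])]
stand [([489.5, -172.5, 0.1], 0.75, [361.0, 228.0])]
well [([488.4, -171.8, 22.5], 0.61, [362.0, 228.0])]
key_zone [([495.6, -153.4, 34.0], 0.89, [357.0, 226.0])]
pointer [([543.8, -160.5, 33.5], 0.74, [359.0, 212.0])]
plain_holder [([661.5, -9.1, -2.3], 0.59, [316.0, 180.0])]
jar [([459.7, -7.9, 2.6], 0.42, [316.0, 236.0])]
tub [([460.9, 428.1, -0.6], 0.8, [195.0, 235.0])]
plane [([588.6, -492.7, 2.0], 0.89, [449.0, 201.0])]
thinner [([640.2, 440.9, -1.7], 0.43, [192.0, 186.0])]
```

```bash
python3 - <<'E'
import cv2,numpy as np
a=cv2.imread("pics/scene0.png");b=cv2.imread("pics/top0.png")
r=lambda i:cv2.resize(i,(400,300),interpolation=cv2.INTER_CUBIC)
m=np.vstack([np.hstack([r(a[190:280,330:450]),r(a[140:230,230:350])]),np.hstack([r(b[180:255,220:320]),r(b[190:265,310:410])])])
cv2.imwrite("pics/m0.png",m)
E
```

```text
(no output)
```

View pics/m0.png

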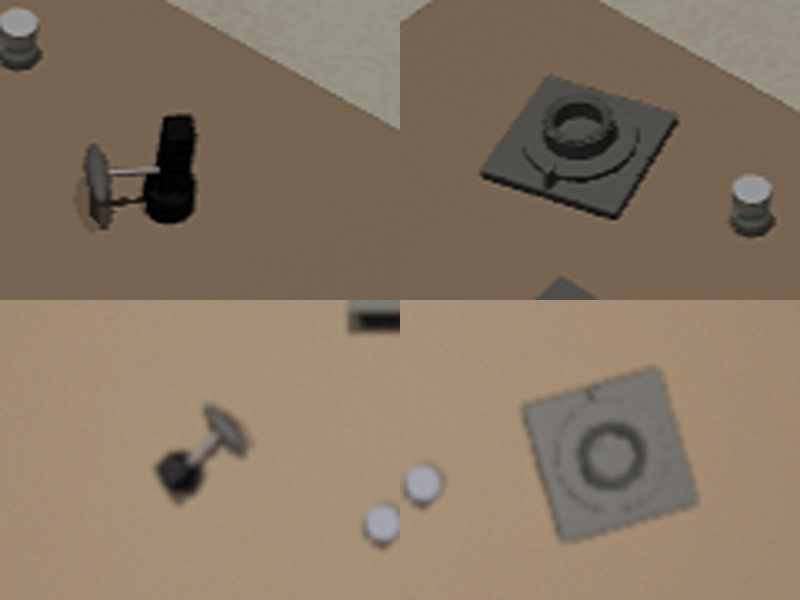

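View pics/scene0.png

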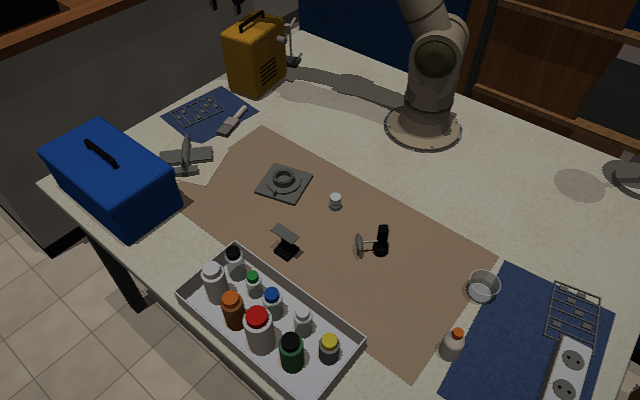

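The crops show the holder (top crop: grip ≈(180,473), tank ≈(225,430)) and the turntable (hub ≈(611,457), fin ≈(592,392), base corners (523,407), (655,368), (696,505), (565,542)). The coarse views agree with the networks. Next I refine the yaws and the holder axis.

```bash
cat >> h.py <<'E'
def go(p,yaw):
    "tool-frame rotvec(deg)+shift(mm) from the present pose to TCP p, pointing down, tool x at yaw(deg)"
    st=readout.state(); T=R.from_quat(st["tool_rot"])
    y=np.radians(yaw); c,s_=np.cos(y),np.sin(y)
    G=R.from_matrix(np.array([[c,s_,0],[s_,-c,0],[0,0,-1]]).T)
    print("rot",np.round(np.degrees((T.inv()*G).as_rotvec()),2),"shift",np.round(T.inv().apply(np.array(p)-st["ee_pos"]),1))
def yawnow(st=None):
    st=st or readout.state(); x=R.from_quat(st["tool_rot"]).apply([1,0,0]); return np.degrees(np.arctan2(x[1],x[0]))
E
python3 - <<'E'
from h import *
s=cams.snapshot("top");s2=cams.snapshot("scene")
c=[unproj(310+(u-400)/4,190+(v-300)/4,12,s)[:2] for u,v in((523,407),(655,368),(696,505),(565,542))]
print("top corners",np.round(c,1).tolist(),"mean",np.mean(c,0))
c=np.array(c);e=[c[0]-c[3],c[1]-c[2]];print([np.degrees(np.arctan2(*q[::-1])) for q in e],[np.degrees(np.arctan2(*q[::-1]))-90 for q in (c[0]-c[1],c[3]-c[2])])
c=np.array([unproj(230+(u-400)*.3,140+v*.3,12,s2)[:2] for u,v in((548,77),(678,118),(615,215),(482,175))])
print("scene corners",np.round(c,1).tolist(),"mean",c.mean(0))
print([np.degrees(np.arctan2(*q[::-1])) for q in (c[1]-c[0],c[2]-c[3],c[2]-c[1],c[3]-c[0])])
print("hub",unproj(310+211/4,190+157/4,43,s),unproj(230+178*.3,140+120*.3,43,s2))
print("fin",unproj(310+192/4,190+92/4,32,s),unproj(230+150*.3,140+173*.3,32,s2))
print("tank",unproj(220+225/4,180+130/4,53,s),"gripTop",unproj(330+178*.3,190+120*.3,95,s2))
# dark blob of holder in top and scene
for l in("grip","side_arm","well","pointer"):
  for q in (s,s2):
    r=pinpoint(l,q); print(l,[np.round(k["at"],1).tolist() for k in r[:1]])
E
```

```text
top corners [[528.6, -97.2], [564.2, -216.3], [441.0, -252.6], [407.7, -134.8]] mean [ 485.37976539 -175.22621424]
[np.float64(17.263824519116667), np.float64(16.40856694949958)] [np.float64(16.600439968928825), np.float64(15.787043664581034)]
scene corners [[449.4, -246.2], [415.2, -121.4], [536.3, -88.5], [574.0, -206.2]] mean [ 493.73433217 -165.5562064 ]
[np.float64(105.32575066566932), np.float64(107.78042957053134), np.float64(15.203677439872758), np.float64(17.776822631259538)]
hub [ 483.47725854 -172.95007592   43.        ] [ 494.99969733 -165.31680535   43.        ]
fin [ 541.35607691 -157.42266542   32.        ] [ 548.37999657 -149.02785714   32.        ]
tank [541.26432444 131.46649248  53.        ] gripTop [505.21960834 175.02306218  95.        ]
grip [[507.2, 172.9, 73.9]]
grip [[507.0, 177.0, 78.8]]
side_arm [[548.9, 133.4, 42.6]]
side_arm []
well [[488.4, -173.8, 23.9]]
well [[489.7, -175.9, 17.3]]
pointer [[547.1, -161.0, 37.6]]
pointer [[542.7, -159.6, 25.7]]
```

```bash
python3 - <<'E'
from h import *
go([620,-250,220],30); go([506.5,174.5,200],46)
E
```

```text
rot [ -0.     0.   -15.75] shift [ 539.4 -330.    11.2]
rot [ -0.     0.   -31.75] shift [ 533.9 -769.4   31.3]
```

```bash
python3 -m pendant '[[[0,0,-8,270,-165,5,1],[0,0,-8,270,-165,5,1],[0,0,-8,270,-165,5,1],[0,0,-8,270,-165,5,1],[0,0,-8,270,-165,5,1],[0,0,-16,539,-330,11,1],[0,0,-16,539,-330,11,1],[0,0,-16,539,-330,11,1],[0,0,-16,539,-330,11,1],[0,0,-16,539,-330,11,1]]]' 40; python3 - <<'E'
from h import *
go([506.5,174.5,180],46)
E
```

```text
time_s: 2.8
ee_pos: [528.8, -343.2, 222.9]
tool_rot: [0.965, 0.261, 0.0, 0.0]
force: [0.4, -1.3, -0.4]
width: 0.998
rot [ 3.000e-02 -1.000e-02 -1.576e+01] shift [ 241.5 -458.5   42.7]
```

```bash
python3 -m pendant '[[[0,0,-16,242,-458,20,1],[0,0,-16,242,-458,20,1],[0,0,-16,242,-458,20,1],[0,0,-16,242,-458,30,1],[0,0,-16,242,-458,43,1],[0,0,-16,242,-458,43,1],[0,0,-16,242,-458,43,1],[0,0,-16,242,-458,43,1],[0,0,-16,242,-458,43,1],[0,0,-16,242,-458,43,1]]]'; python3 -m pendant '[[[0,0,-16,0,0,0,1]]]' >/dev/null; python3 - <<'E'
from h import *
go([506.5,174.5,180],46)
E
```

```text
time_s: 3.8
ee_pos: [507.9, 155.0, 182.1]
tool_rot: [0.92, 0.393, 0.001, 0.0]
force: [0.2, -1.2, -0.5]
width: 1.003
rot [-0.07 -0.21  9.46] shift [ 8.2 -5.9  2. ]
```

```bash
python3 -m pendant '[[[0,0,9.5,8,-6,2,1],[0,0,9.5,8,-6,2,1],[0,0,9.5,8,-6,2,1],[0,0,9.5,8,-6,2,1]]]';  python3 - <<'E'
from h import *
go([506.5,174.5,61.5],46)
s=cams.snapshot("scene");save(s,"s1.png",(310,130,470,270),5)
E
```

```text
time_s: 4.3
ee_pos: [506.5, 173.3, 180.1]
tool_rot: [0.92, 0.391, 0.001, -0.001]
force: [-0.2, -0.4, -0.0]
width: 0.996
rot [-0.05 -0.19  0.02] shift [  0.5  -0.7 118.6]
```

View pics/s1.png

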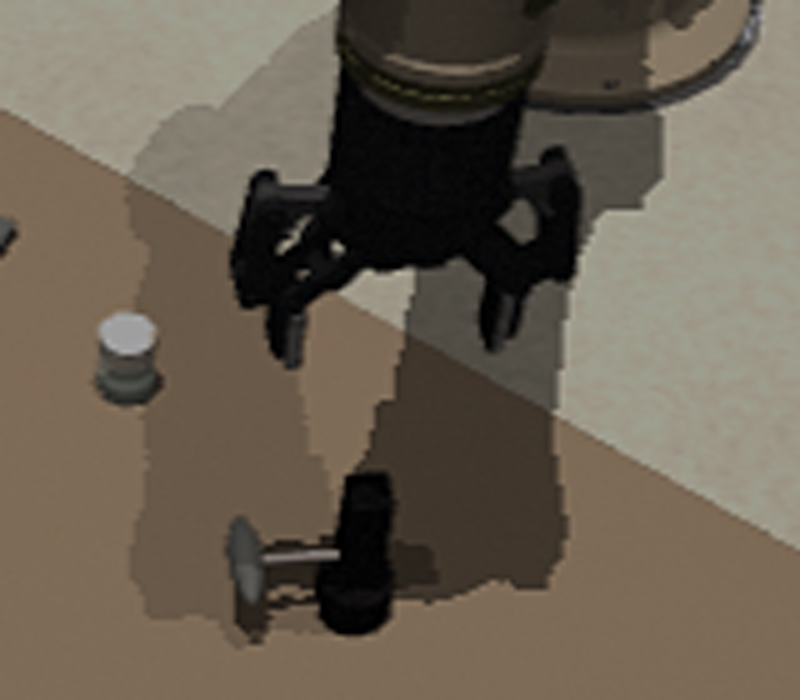

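The fingers (tips ≈(290,360) and (495,345)) straddle the grip (≈(368,490)), in line with the side arm. I descend and close.

```bash
python3 -m pendant '[[[0,0,0,0.5,-0.7,40,1],[0,0,0,0.5,-0.7,80,1],[0,0,0,0.5,-0.7,105,1],[0,0,0,0.5,-0.7,118.5,1],[0,0,0,0.5,-0.7,118.5,1],[0,0,0,0.5,-0.7,118.5,1]]]'; python3 -m pendant '[[[0,0,0,0,0,0,-1],[0,0,0,0,0,0,-1],[0,0,0,0,0,0,-1],[0,0,0,0,0,0,-1],[0,0,0,0,0,0,-1],[0,0,0,0,0,0,-1],[0,0,0,0,0,0,-1]]]' 40;  python3 - <<'E'
from h import *
st=readout.state();print(st["force"],st["ft_torque"],st["ee_pos"],yawnow(st))
E
```

```text
time_s: 4.95
ee_pos: [506.8, 173.8, 61.9]
tool_rot: [0.921, 0.39, 0.001, -0.001]
force: [-0.1, 0.9, -0.8]
width: 1.0
time_s: 5.65
ee_pos: [507.1, 174.1, 62.3]
tool_rot: [0.921, 0.39, 0.002, -0.001]
force: [-0.1, -0.0, 6.3]
width: 0.255
[-0.1295967  -0.02235994  6.31527501] [-0.08218361 -0.01747995  0.04204124] [507.12796355 174.07177872  62.31261695] 45.969421610991674
```

```bash
python3 -m pendant '[[[0,0,0,0,0,-30,-1],[0,0,0,0,0,-70,-1],[0,0,0,0,0,-110,-1],[0,0,0,0,0,-118,-1],[0,0,0,0,0,-118,-1]]]' 60;  python3 - <<'E'
from h import *
st=readout.state();print(st["force"],st["ft_torque"],st["width"])
go([489,-172.5,180],118);
E
```

```text
time_s: 6.15
ee_pos: [507.4, 173.8, 181.6]
tool_rot: [0.921, 0.39, 0.003, -0.001]
force: [0.6, -0.1, -2.0]
width: 0.247
[ 0.63977459 -0.09267301 -1.98219477] [-0.0245882   0.01246752  0.04666163] 0.24678056431311346
rot [  0.27  -0.3  -72.05] shift [-261.7  227.5    0. ]
```

```bash
python3 -m pendant '[[[0,0,-72,-262,227,0,-1],[0,0,-72,-262,227,0,-1],[0,0,-72,-262,227,0,-1],[0,0,-72,-262,227,0,-1],[0,0,-72,-262,227,0,-1],[0,0,-72,-262,227,0,-1],[0,0,-72,-262,227,0,-1],[0,0,-72,-262,227,0,-1],[0,0,-72,-262,227,0,-1],[0,0,-72,-262,227,0,-1]]]';  python3 - <<'E'
from h import *
go([489,-172.5,150],188.5);
E
```

```text
time_s: 7.15
ee_pos: [487.3, -172.7, 178.1]
tool_rot: [0.516, 0.857, 0.003, -0.001]
force: [0.2, -0.3, -1.5]
width: 0.244
rot [ 4.000e-01 -5.000e-02 -7.058e+01] shift [-0.8  1.5 28.1]
```

```bash
python3 -m pendant '[[[0.4,0,-71,-0.8,1.5,20,-1],[0.4,0,-71,-0.8,1.5,40,-1],[0.4,0,-71,-0.8,1.5,50,-1],[0.4,0,-71,-0.8,1.5,58,-1],[0.4,0,-71,-0.8,1.5,58,-1],[0.4,0,-71,-0.8,1.5,58,-1],[0.4,0,-71,-0.8,1.5,58,-1],[0.4,0,-71,-0.8,1.5,58,-1],[0.4,0,-71,-0.8,1.5,58,-1],[0.4,0,-71,-0.8,1.5,58,-1]]]';  python3 - <<'E'
from h import *
st=readout.state();print(st["force"],yawnow(st),st["ee_pos"],st["qpos"][6])
s=cams.snapshot("scene");save(s,"a.png",(230,110,350,230),5)
t=cams.snapshot("top");save(t,"b.png",(320,190,400,270),5)
cv2.imwrite("pics/s2.png",np.hstack([cv2.resize(cv2.imread("pics/"+n),(400,400)) for n in("a.png","b.png")]))
for q in(s,t):
  for l in("holder","grip","side_arm","well","pointer","stand"):
    r=pinpoint(l,q); print(l,[(np.round(k["at"],1).tolist(),round(k["confidence"],2)) for k in r[:1]])
E
```

```text
time_s: 8.15
ee_pos: [488.5, -171.6, 119.0]
tool_rot: [-0.078, 0.997, 0.001, -0.001]
force: [0.2, 0.5, -1.5]
width: 0.247
[ 0.16836468  0.53411043 -1.5096836 ] -171.10392343379345 [ 488.54867505 -171.56641694  118.96158067] 1.162131027282919
holder [([484.6, -169.4, 56.9], 0.68)]
grip [([482.8, -170.0, 133.4], 0.66)]
side_arm [([477.3, -116.1, 100.7], 0.58)]
well [([485.8, -173.5, 17.5], 0.94)]
pointer [([544.0, -160.0, 27.7], 0.67)]
stand [([488.2, -173.1, 0.8], 0.84)]
holder []
grip []
side_arm [([477.4, -120.5, 101.9], 0.39)]
well [([492.4, -170.8, 22.4], 0.76)]
pointer [([543.9, -159.8, 36.7], 0.73)]
stand [([490.8, -170.5, 2.5], 0.69)]
```

View pics/s2.png

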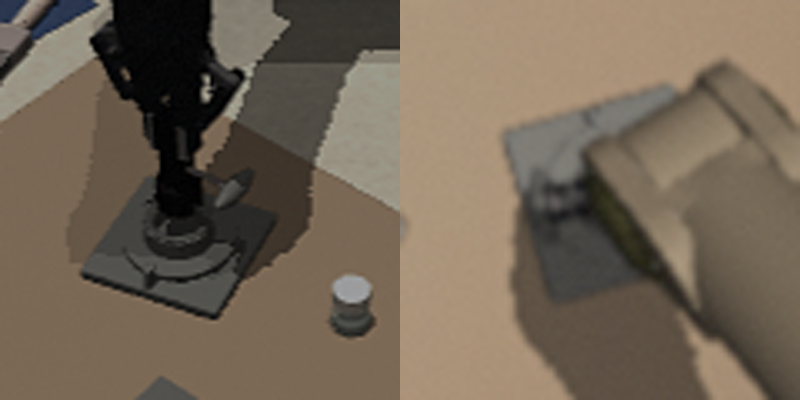

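The foot hangs over the hub in the scene crop (foot x≈157–203, hub x≈146–211, so centred across), with the tank pointing away along +y. I lower it gently.

```bash
python3 -m pendant '[[[0,0,0,0,0,4,-1],[0,0,0,0,0,8,-1],[0,0,0,0,0,12,-1],[0,0,0,0,0,14,-1],[0,0,0,0,0,16,-1],[0,0,0,0,0,16,-1]]]';python3 -m pendant '[[[0,0,0,0,0,1.5,-1],[0,0,0,0,0,3,-1],[0,0,0,0,0,3,-1]]]'
```

```text
time_s: 9.45
ee_pos: [489.0, -172.3, 103.9]
tool_rot: [-0.078, 0.997, 0.0, -0.0]
force: [-0.1, 0.6, -1.3]
width: 0.25
time_s: 9.75
ee_pos: [489.2, -172.3, 100.9]
tool_rot: [-0.078, 0.997, 0.0, -0.0]
force: [0.5, 0.3, -0.5]
width: 0.246
```

```bash
python3 -m pendant '[[[0,0,0,0,0,1,-1],[0,0,0,0,0,2,-1],[0,0,0,0,0,2,-1]]]';python3 -m pendant '[[[0,0,0,0,0,1,-1],[0,0,0,0,0,2,-1],[0,0,0,0,0,2,-1]]]'
```

```text
time_s: 10.05
ee_pos: [489.8, -172.2, 99.1]
tool_rot: [-0.078, 0.997, 0.0, 0.0]
force: [1.7, -0.8, -0.6]
width: 0.249
time_s: 10.35
ee_pos: [489.8, -172.3, 96.9]
tool_rot: [-0.078, 0.997, 0.0, 0.0]
force: [2.1, -0.4, -0.4]
width: 0.251
```

```bash
python3 -m pendant '[[[0,0,0,-0.8,0,1,-1],[0,0,0,-0.8,0,2,-1],[0,0,0,-0.8,0,2,-1]]]';python3 -m pendant '[[[0,0,0,0,0,1,-1],[0,0,0,0,0,2,-1],[0,0,0,0,0,2,-1]]]';python3 -m pendant '[[[0,0,0,0,0,1,-1],[0,0,0,0,0,2,-1],[0,0,0,0,0,2,-1]]]'
```

```text
time_s: 10.65
ee_pos: [490.2, -172.1, 94.6]
tool_rot: [-0.078, 0.997, 0.0, -0.0]
force: [0.5, 0.6, -1.4]
width: 0.247
time_s: 10.95
ee_pos: [490.2, -172.1, 92.4]
tool_rot: [-0.078, 0.997, 0.0, -0.0]
force: [0.5, -0.2, -0.8]
width: 0.249
time_s: 11.25
ee_pos: [490.3, -172.2, 91.1]
tool_rot: [-0.078, 0.997, -0.0, -0.0]
force: [-2.5, 0.0, 10.7]
width: 0.247
```

```bash
python3 -m pendant '[[[0,0,0,0,0,0.3,-1],[0,0,0,0,0,0.3,-1]]]'; for i in 1 ; do python3 -m pendant '[[[0,0,1.5,0,0,0.3,-1],[0,0,3,0,0,0.3,-1],[0,0,3,0,0,0.3,-1]]]';python3 -m pendant '[[[0,0,1.5,0,0,0.3,-1],[0,0,3,0,0,0.3,-1],[0,0,3,0,0,0.3,-1]]]'; done; python3 - <<'E'
from h import *
st=readout.state();print(yawnow(st),st["ft_torque"],st["force"])
E
```

```text
time_s: 11.45
ee_pos: [490.3, -172.1, 91.2]
tool_rot: [-0.078, 0.997, -0.0, 0.0]
force: [-1.3, -0.1, 7.1]
width: 0.247
time_s: 11.75
ee_pos: [490.2, -172.0, 91.2]
tool_rot: [-0.051, 0.999, -0.001, 0.0]
force: [-1.5, 0.7, 6.0]
width: 0.245
time_s: 12.05
ee_pos: [490.2, -172.0, 91.3]
tool_rot: [-0.025, 1.0, -0.001, 0.0]
force: [-1.6, -0.6, 5.2]
width: 0.25
-177.13477798627548 [ 0.05920013  0.35551381 -0.00480347] [-1.64992413 -0.58924388  5.19989787]
```

```bash
python3 -m pendant '[[[0,0,1.5,0,0,0.3,-1],[0,0,3,0,0,0.3,-1],[0,0,3,0,0,0.3,-1]]]'|egrep 'ee|force'
python3 -m pendant '[[[0,0,1.5,0,0,0.3,-1],[0,0,3,0,0,0.3,-1],[0,0,3,0,0,0.3,-1]]]'|egrep 'ee|force'
python3 -m pendant '[[[0,0,1.5,0,0,0.3,-1],[0,0,3,0,0,0.3,-1],[0,0,3,0,0,0.3,-1]]]'|egrep 'ee|force'
python3 -m pendant '[[[0,0,1.5,0,0,0.3,-1],[0,0,3,0,0,0.3,-1],[0,0,3,0,0,0.3,-1]]]'|egrep 'ee|force|rot'
```

```text
ee_pos: [490.2, -172.0, 91.3]
force: [-0.9, 0.1, 6.8]
ee_pos: [490.3, -172.1, 91.3]
force: [-0.8, 0.2, 4.7]
ee_pos: [490.3, -172.3, 91.3]
force: [0.5, -0.9, 5.8]
ee_pos: [490.3, -172.4, 91.3]
tool_rot: [0.081, 0.997, -0.002, 0.001]
force: [-1.1, -0.2, 4.9]
```

```bash
python3 - <<'E'
from h import *
st=readout.state();print(yawnow(st),st["ft_torque"],st["force"],st["time_s"])
E
```

```text
170.72539923158115 [-0.03598934  0.28567565  0.05137926] [-1.05682552 -0.1812787   4.88232783] 13.25
```

```bash
python3 -m pendant '[[[0,0,1.5,0,0,0.3,-1],[0,0,3,0,0,0.3,-1],[0,0,3,0,0,0.3,-1]]]'|egrep 'ee|force'
python3 -m pendant '[[[0,0,1.5,0,0,0.3,-1],[0,0,3,0,0,0.3,-1],[0,0,3,0,0,0.3,-1]]]'|egrep 'ee|force'
python3 -m pendant '[[[0,0,1.5,0,0,0.3,-1],[0,0,3,0,0,0.3,-1],[0,0,3,0,0,0.3,-1]]]'|egrep 'ee|force'
python3 -m pendant '[[[0,0,1.5,0,0,0.3,-1],[0,0,3,0,0,0.3,-1],[0,0,3,0,0,0.3,-1]]]'|egrep 'ee|force|rot'
python3 - <<'E'
from h import *
st=readout.state();print(yawnow(st),st["ft_torque"],st["force"],st["time_s"])
E
```

```text
ee_pos: [490.4, -172.4, 91.3]
force: [-2.1, -0.6, 6.0]
ee_pos: [490.4, -172.5, 91.3]
force: [-1.7, -0.7, 6.3]
ee_pos: [490.4, -172.5, 91.3]
force: [-1.1, 0.0, 5.6]
ee_pos: [490.4, -172.5, 91.3]
tool_rot: [0.185, 0.983, -0.003, 0.001]
force: [-1.3, -0.2, 6.1]
158.63937549916744 [0.04259064 0.31081858 0.05584843] [-1.28272733 -0.15755865  6.08716509] 14.45
```

```bash
python3 -m pendant '[[[0,0,1.5,0,0,0.3,-1],[0,0,3,0,0,0.3,-1],[0,0,3,0,0,0.3,-1]]]'|egrep 'ee|force'
python3 -m pendant '[[[0,0,1.5,0,0,0.3,-1],[0,0,3,0,0,0.3,-1],[0,0,3,0,0,0.3,-1]]]'|egrep 'ee|force'
python3 -m pendant '[[[0,0,1.5,0,0,0.3,-1],[0,0,3,0,0,0.3,-1],[0,0,3,0,0,0.3,-1]]]'|egrep 'ee|force'
python3 -m pendant '[[[0,0,1.5,0,0,0.3,-1],[0,0,3,0,0,0.3,-1],[0,0,3,0,0,0.3,-1]]]'|egrep 'ee|force|rot'
python3 - <<'E'
from h import *
st=readout.state();print(yawnow(st),st["ft_torque"],st["force"],st["time_s"])
E
```

```text
ee_pos: [490.3, -172.6, 91.3]
force: [-1.6, -1.8, 5.1]
ee_pos: [490.3, -172.8, 91.2]
force: [-1.3, -0.7, 5.0]
ee_pos: [490.4, -172.9, 91.2]
force: [-1.4, -0.1, 5.6]
ee_pos: [490.4, -172.9, 91.1]
tool_rot: [0.287, 0.958, -0.004, 0.002]
force: [-2.0, -0.5, 6.3]
146.590898752993 [-0.13001728  0.30397983  0.0229678 ] [-1.98148374 -0.47862654  6.26053768] 15.65
```

```bash
python3 -m pendant '[[[0,0,1.5,0,0,0.3,-1],[0,0,3,0,0,0.3,-1],[0,0,3,0,0,0.3,-1]]]'|egrep 'ee|force'
python3 -m pendant '[[[0,0,1.5,0,0,0.3,-1],[0,0,3,0,0,0.3,-1],[0,0,3,0,0,0.3,-1]]]'|egrep 'ee|force'
python3 -m pendant '[[[0,0,1.5,0,0,0.3,-1],[0,0,3,0,0,0.3,-1],[0,0,3,0,0,0.3,-1]]]'|egrep 'ee|force'
python3 -m pendant '[[[0,0,1.5,0,0,0.3,-1],[0,0,3,0,0,0.3,-1],[0,0,3,0,0,0.3,-1]]]'|egrep 'ee|force|rot'
python3 - <<'E'
from h import *
st=readout.state();print(yawnow(st),st["ft_torque"],st["force"],st["time_s"])
go(st["ee_pos"],yawnow(st))
E
```

```text
ee_pos: [490.4, -172.9, 90.9]
force: [-0.9, 0.5, 4.3]
ee_pos: [490.4, -172.9, 90.3]
force: [-1.0, 0.1, -0.4]
ee_pos: [490.4, -172.9, 89.9]
force: [0.2, -0.8, -0.7]
ee_pos: [490.3, -173.0, 89.6]
tool_rot: [0.387, 0.922, -0.004, 0.003]
force: [0.3, -0.3, -2.7]
134.45190911594983 [-0.18987134 -0.03367685  0.03479442] [ 0.28928445 -0.2553787  -2.74578243] 16.85
rot [-0.27  0.42 -0.  ] shift [0. 0. 0.]
```

Support vanished and it sinks: the notch is on the key. I straighten the small tilt and go down softly.

```bash
python3 -m pendant '[[[-0.3,0.4,0,0,0,0.7,-1],[-0.3,0.4,0,0,0,1.5,-1],[-0.3,0.4,0,0,0,1.5,-1]]]'|egrep 'ee|force'
python3 -m pendant '[[[0,0,0,0,0,0.7,-1],[0,0,0,0,0,1,-1],[0,0,0,0,0,1,-1]]]'|egrep 'ee|force'
python3 - <<'E'
from h import *
st=readout.state();print(yawnow(st),st["ft_torque"],st["force"],st["time_s"])
E
```

```text
ee_pos: [490.5, -173.2, 88.1]
force: [-0.2, -2.0, -0.3]
ee_pos: [490.5, -173.2, 87.1]
force: [0.5, -2.2, -1.3]
134.44000934894052 [-0.48233508 -0.15944689 -0.01605356] [ 0.45165508 -2.17943853 -1.3168155 ] 17.45
```

```bash
python3 -m pendant '[[[0,0,0,-0.3,-0.3,0.7,-1],[0,0,0,-0.3,-0.3,1.5,-1],[0,0,0,-0.3,-0.3,1.5,-1]]]'|egrep 'ee|force'
python3 -m pendant '[[[0,0,0,0,0,0.7,-1],[0,0,0,0,0,1.4,-1],[0,0,0,0,0,1.4,-1]]]'|egrep 'ee|force'
python3 -m pendant '[[[0,0,0,0,0,0.5,-1],[0,0,0,0,0,0.9,-1],[0,0,0,0,0,0.9,-1]]]'|egrep 'ee|force'
python3 - <<'E'
from h import *
st=readout.state();print(yawnow(st),st["ft_torque"],st["force"],st["time_s"])
E
```

```text
ee_pos: [490.5, -173.5, 85.4]
force: [0.7, -0.7, -0.8]
ee_pos: [490.5, -173.4, 83.9]
force: [0.7, -1.2, -0.4]
ee_pos: [490.5, -173.4, 83.0]
force: [1.1, -0.4, -1.3]
134.45498856931317 [-0.25787829 -0.1888155  -0.02322557] [ 1.05721318 -0.39404582 -1.32201624] 18.35
```

```bash
python3 -m pendant '[[[0,0,0,0,0,0.5,-1],[0,0,0,0,0,0.5,-1]]]'|egrep 'ee|force'
python3 -m pendant '[[[0,0,0,0,0,0.4,-1],[0,0,0,0,0,0.4,-1]]]'|egrep 'ee|force'
python3 -m pendant '[[[0,0,0,0,0,0.3,-1],[0,0,0,0,0,0.3,-1]]]'|egrep 'ee|force'
python3 -m pendant '[[[0,0,0,0,0,0.2,-1],[0,0,0,0,0,0.2,-1]]]'|egrep 'ee|force'
```

```text
ee_pos: [490.5, -173.4, 82.4]
force: [0.1, -0.6, -0.7]
ee_pos: [490.5, -173.4, 82.0]
force: [1.3, -0.1, -0.2]
ee_pos: [490.5, -173.5, 81.7]
force: [0.3, -0.1, -0.9]
ee_pos: [490.5, -173.5, 81.5]
force: [-0.6, -1.3, -0.1]
```

```bash
python3 -m pendant '[[[0,0,0,0,0,0.3,-1],[0,0,0,0,0,0.3,-1]]]'|egrep 'ee|force'
python3 -m pendant '[[[0,0,0,0,0,0.3,-1],[0,0,0,0,0,0.3,-1]]]'|egrep 'ee|force'
python3 -m pendant '[[[0,0,0,0,0,0.2,-1],[0,0,0,0,0,0.2,-1]]]'|egrep 'ee|force'
python3 - <<'E'
from h import *
st=readout.state();print(yawnow(st),st["ft_torque"],st["force"],st["time_s"])
s=cams.snapshot("scene");save(s,"s3.png",(230,110,350,230),5)
for l in("holder","side_arm"): print(l,[np.round(k["at"],1).tolist() for k in pinpoint(l,s)[:1]])
E
```

```text
ee_pos: [490.5, -173.5, 81.4]
force: [-0.2, -1.0, 4.1]
ee_pos: [490.6, -173.5, 81.4]
force: [-0.3, -1.6, 5.8]
ee_pos: [490.6, -173.5, 81.4]
force: [-1.4, -1.3, 5.9]
134.45679659861668 [-0.15001484  0.17827328 -0.00147923] [-1.37013193 -1.26344603  5.93085393] 19.75
holder [[487.3, -166.6, 19.2]]
side_arm [[529.7, -132.5, 61.4]]
```

View pics/s3.png

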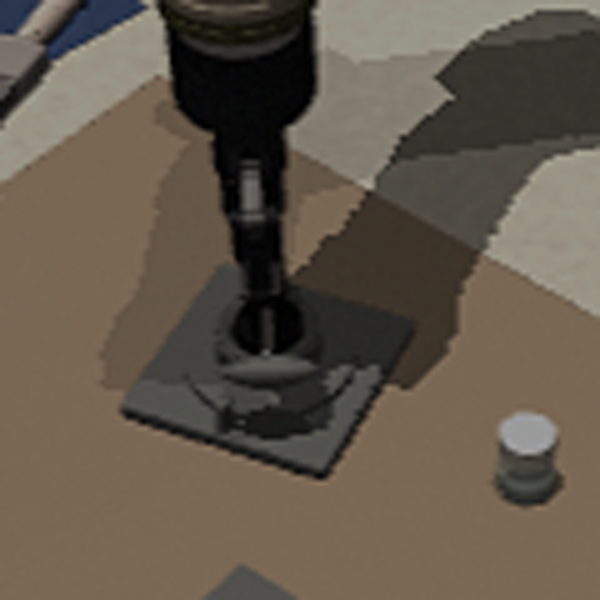

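It is home: z dropped 9.9 mm, with firm light contact. In the picture the foot is deep in the hub (265,325), the arm and tank point towards (265,370), and the fin is at ≈(228,415). I turn it clockwise towards the fin with a light press.

```bash
python3 -m pendant '[[[0,0,2,0,0,0.2,-1],[0,0,4,0,0,0.2,-1],[0,0,6,0,0,0.2,-1],[0,0,8,0,0,0.2,-1],[0,0,10,0,0,0.2,-1],[0,0,12,0,0,0.2,-1],[0,0,14,0,0,0.2,-1],[0,0,14,0,0,0.2,-1]]]'
python3 - <<'E'
from h import *
st=readout.state();print(yawnow(st),st["ft_torque"],st["force"],st["time_s"])
go(st["ee_pos"],106)
E
```

```text
time_s: 20.7
ee_pos: [490.3, -173.8, 81.4]
tool_rot: [0.497, 0.868, -0.0, 0.001]
force: [-2.0, -1.6, 6.4]
width: 0.245
120.38548131356225 [-0.43091954  0.34920595  0.03436455] [-2.03099518 -1.60115723  6.40330343] 20.7
rot [ 0.02  0.08 14.39] shift [0. 0. 0.]
```

```bash
python3 -m pendant '[[[0,0,2,0,0,0.1,-1],[0,0,4,0,0,0.1,-1],[0,0,6,0,0,0.1,-1],[0,0,8,0,0,0.1,-1],[0,0,10,0,0,0.1,-1],[0,0,12,0,0,0.1,-1],[0,0,14.3,0,0,0.1,-1],[0,0,14.3,0,0,0.1,-1],[0,0,14.3,0,0,0.1,-1]]]'
python3 - <<'E'
from h import *
st=readout.state();print(yawnow(st),st["ft_torque"],st["force"],st["time_s"])
s=cams.snapshot("scene");save(s,"s4.png",(230,110,350,230),5)
t=cams.snapshot("top");save(t,"s4t.png",(320,190,400,270),5)
for q in(s,t):
  for l in("holder","side_arm","pointer","well"): print(l,[np.round(k["at"],1).tolist() for k in pinpoint(l,q)[:1]])
E
```

```text
time_s: 21.6
ee_pos: [490.1, -174.1, 81.4]
tool_rot: [0.602, 0.799, -0.0, 0.001]
force: [-1.1, -1.6, 5.9]
width: 0.248
106.02366451017646 [-0.41635948  0.29109052  0.07960015] [-1.11087831 -1.5688742   5.94331896] 21.6
holder [[486.9, -169.0, 20.1]]
side_arm [[547.2, -156.7, 62.5]]
pointer [[543.2, -160.8, 25.4]]
well [[488.7, -173.4, 17.1]]
holder []
side_arm [[546.2, -162.5, 66.9]]
pointer [[542.9, -157.9, 37.0]]
well [[491.6, -171.0, 22.0]]
```

View pics/s4.png

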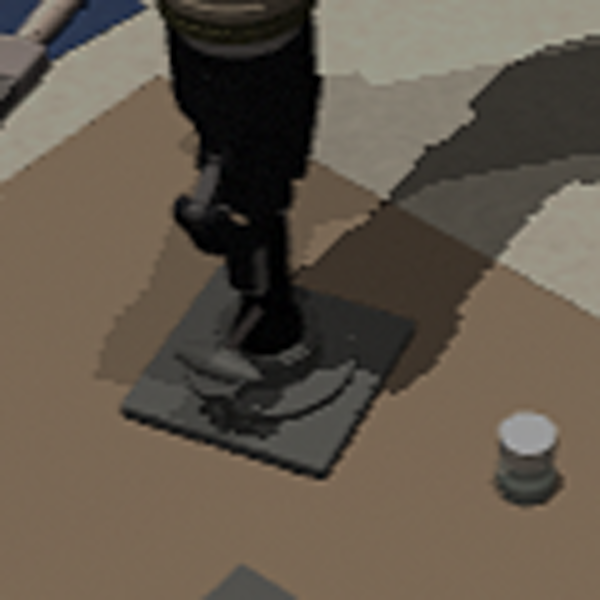

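The tank's long axis (178,352)–(262,380) runs parallel to the base's front edge (122,412)–(325,477), so the arm is over the fin. Releasing.

```bash
python3 -m pendant '[[[0,0,0,0,0,-0.2,-1],[0,0,0,0,0,-0.2,-1]]]'|egrep 'ee|force'
python3 -m pendant '[[[0,0,0,0,0,0,0.2],[0,0,0,0,0,0,0.2],[0,0,0,0,0,0,1],[0,0,0,0,0,0,1],[0,0,0,0,0,0,1],[0,0,0,0,0,0,1],[0,0,0,0,0,0,1],[0,0,0,0,0,0,1]]]'
python3 -m pendant '[[[0,0,0,0,0,-15,1],[0,0,0,0,0,-40,1],[0,0,0,0,0,-80,1],[0,0,0,0,0,-120,1],[0,0,0,0,0,-160,1],[0,0,0,0,0,-180,1],[0,0,0,0,0,-180,1],[0,0,0,0,0,-180,1]]]'
python3 -m pendant '[[[0,0,0,0,120,0,1],[0,0,0,0,120,0,1],[0,0,0,0,120,0,1],[0,0,0,0,200,0,1],[0,0,0,0,200,0,1],[0,0,0,0,200,0,1]]]'
python3 - <<'E'
from h import *
s=cams.snapshot("scene");save(s,"s5.png",(230,110,350,230),5);cv2.imwrite("pics/f.png",s["color"][:,:,::-1])
t=cams.snapshot("top");save(t,"s5t.png",(320,190,400,270),5)
cv2.imwrite("pics/s5m.png",np.hstack([cv2.resize(cv2.imread("pics/"+n),(400,400)) for n in("s5.png","s5t.png")]))
for q in(s,t):
  for l in("holder","grip","side_arm","pointer","well"): print(l,[np.round(k["at"],1).tolist() for k in pinpoint(l,q)[:1]])
E
```

```text
ee_pos: [490.0, -174.1, 81.5]
force: [1.0, -1.5, 1.3]
time_s: 23.1
ee_pos: [490.0, -174.0, 81.5]
tool_rot: [0.602, 0.799, -0.0, 0.001]
force: [-0.3, -0.4, -0.5]
width: 1.002
time_s: 23.9
ee_pos: [489.6, -174.0, 261.4]
tool_rot: [0.602, 0.799, -0.001, 0.001]
force: [0.4, -0.3, -1.2]
width: 1.0
time_s: 24.5
ee_pos: [684.6, -116.1, 258.5]
tool_rot: [0.601, 0.799, 0.0, -0.0]
force: [-0.1, -0.9, -0.4]
width: 0.999
holder [[487.2, -169.8, 20.7]]
grip [[487.3, -172.4, 99.4]]
side_arm [[543.4, -155.5, 61.4]]
pointer [[542.1, -157.1, 30.1]]
well [[490.1, -170.7, 20.9]]
holder [[493.8, -170.4, 21.3]]
grip [[489.0, -176.2, 97.2]]
side_arm [[460.0, -5.4, 4.0]]
pointer [[543.1, -158.3, 33.2]]
well [[491.5, -171.2, 21.8]]
```

View pics/s5m.png

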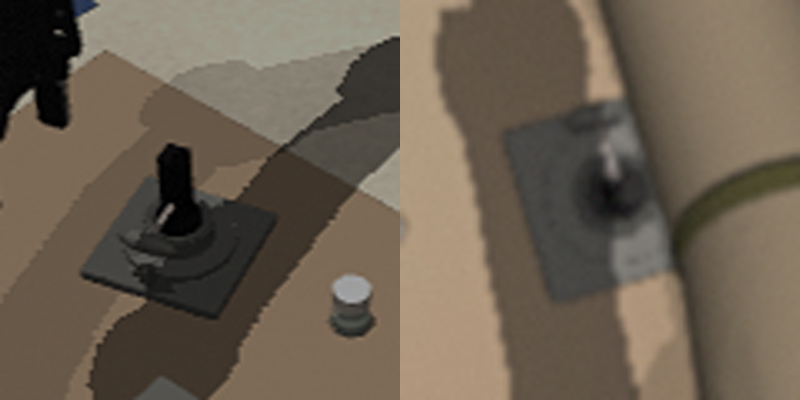

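The released holder stands upright in the hub (left crop, grip ≈(175,190)), with the arm and tank over the fin side at ≈(150,235). The plan view shows the tank (593,117) squarely outboard, parallel to the base edge. Handing in.

```bash
python3 -c "
from cell import job
print(job.hand_in())"
```

```text
the job is handed in; nothing more can be done
None
```

I mounted the holder fully home in the well, turned it until its side arm pointed over the pointer fin, released it and handed the job in. `hand_in` reports no verdict.

- **Finding the key:** I gripped the holder at its square grip and lowered it until it rested on the key. I then swept it clockwise at about 5–7 N. The notch found the key about 31–34° counter-clockwise of the fin.
- **Going home:** it sank 9.9 mm to the floor, slightly more than the expected 9 mm, and met it at about 6 N. The highest vertical force I read was about 11 N.
- **Turning and releasing:** I turned it with the disc to a holder yaw of 16.0° with a light press, z steady, then opened the gripper and backed away.

**Last checks:**
- **Pose:** after release the pictures show the holder upright and seated. The networks put its underside at about 20.7–21.3 mm.
- **Fin direction:** base-edge measurements gave 15.2–17.8°. The early network pointer fixes suggested about 12°, still inside the 7° tolerance.
- **Network errors:** one side-arm report in the last top view was wrong, because it landed on the jar. In the last scene view it agreed.
- **Not confirmed:** the turning moment read only about 0.08 N m, below the 0.15 N m expected from the disc, so I relied on the steady height as evidence that it stayed keyed. I did not re-measure the bystanders at the end; I saw no unexpected contact.
- **Time used:** about 25 s of the 67 s.

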